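# Hang a glaze test ring on the sample rack

## Task

Hang the loose lavender glaze test ring from the cork mat on the sample rack, on the bent arm that already carries the other lavender ring: lower it over the arm's upturned end, then slide it along the rod and ease it round the bend without forcing it, until both lavender rings are snug together and against the round flange at the back. Leave the green and teal rings, the tile, brush, jars and bowl where they are, and let go.

Things in the scene. Friction and masses are not known exactly. Their poses are not given: they have to be found in the camera images.
- new_ring: the loose lavender test ring, lying flat on the cork mat at the start: 46 mm outside diameter, 16 mm bore right through, 12 mm thick, about 36 g, fired clay; origin at the middle of the bore (half way through the thickness), z along the bore
- mate_ring: the lavender ring already hanging on the leg of one of the two arms, free to slide and swing, its distance from the flange varies: 46 mm outside diameter, 16 mm bore right through, 12 mm thick, about 36 g, fired clay; origin at the middle of the bore (half way through the thickness), z along the bore
- green_ring: the green ring hanging on the other arm (leave it alone): 46 mm outside diameter, 16 mm bore right through, 12 mm thick, about 36 g, fired clay; origin at the middle of the bore (half way through the thickness), z along the bore
- teal_ring: the teal ring lying flat on the cork mat (leave it alone): 46 mm outside diameter, 16 mm bore right through, 12 mm thick, about 36 g, fired clay; origin at the middle of the bore (half way through the thickness), z along the bore
- rack: sample rack, fixed: wooden foot 180 x 240 x 18 mm, backboard 20 mm thick and 130 mm high at its far end, two open-ended level steel arms, mirror images, 8 mm rod, centre line 105 mm above the table. Origin: under the foot, on the table, midway between the arms; x points from the arms' front runs to the backboard, y left, z up. A ring hangs with its bore centre 4 mm below the rod's centre line
- left_tip (a point): rounded top of the left arm's upturned end, 135 mm above the table (30 mm above the level centre line), at rack x = -44, y = +154 mm; 8 mm upright below it, then an 18 mm radius bend into the level front run, which goes along -y from y = +136 to +81 mm at x = -44 mm. A ring lowered over this end and let go slips down to the start of the front run and stays there
- right_tip (a point): the same for the right arm, mirrored (rack y = -154 mm, front run along +y)
- left_bend (a point): middle of the left arm's level bend, on the centre line: a quarter circle of 36 mm radius about rack x = -8, y = +81 mm that joins the front run (x = -44 mm) to the leg (y = +45 mm) going back along +x from x = -8 to +67 mm. A ring pushed on one side or not square to the rod binds here
- right_bend (a point): the same for the right arm, mirrored (leg at rack y = -45 mm)
- left_stop (a point): centre of the front face of the left arm's flange (34 mm diameter, rack x = +67, y = +45 mm), on the rod's centre line; the first ring comes to rest against this face
- right_stop (a point): the same for the right arm (rack y = -45 mm)
- mat: cork mat 220 x 260 x 5 mm, fixed flat on the table; origin at the centre of its underside
- painted_tile: square tile 100 x 100 x 8 mm with lavender brush marks, lying on the mat (leave it); origin at the centre of its underside
- paint_brush: small paint brush about 200 mm long lying on the table beyond the mat and rack (leave it); origin on the table under the middle of its length
- big_jar: closed jar, 104 mm diameter, 105 mm high, standing at the back (leave it); origin at the centre of its underside
- small_jar: closed jar, 64 mm diameter, 75 mm high, standing at the back (leave it); origin at the centre of its underside
- bowl: white bowl, 100 mm diameter, 45 mm high, standing at the back (leave it); origin at the centre of its underside
Not all that is in view belongs to the job. What is shaped like the new_ring but orange or yellow is not meant.

How it is judged:
By the outcome, as a careful person would: the job done as asked, in the order asked, and still so for the second after the job is handed in, with the robot touching nothing.
It also fails if it takes over 54 s, if anything falls off the work surface, if the arm or the gripper's body presses on something with over 40 N, if the wrist force passes 120 N, or if a joint passes its speed limit or range.

## Robot

A 6-joint arm with a two-finger parallel gripper is mounted at the origin on the work surface. World frame = base frame: x ahead of the robot, y to its left, z up, the work surface at z = 0. Lengths are in m, angles in rad, forces in N, time in s.
With the tool pointing down it reaches from about 0.375 to 0.925 m from the base axis. Payload 5.7 kg.
Tool frame: the origin (TCP) lies at the very end of the fingers, on their centre line; the grasp point (between the pads) lies manip.grip_point_offset behind it (manip.grip_point_offset is the distance from the TCP to the grasp point, in m); x points along the fingers, z is the direction in which the jaws open and shut, and the axes are right-handed (so a half turn about x gives the same grasp; the last joint's range is limited). The gripper opens to 88 mm and grips with 3 to 60 N. Pads are 20 mm wide; open, the fingers measure 115 mm over their backs; the gripper's body (75 mm by 178 mm) begins 61 mm behind the grasp point.
Start: joints at [-0.115, 0.359, 1.51, -0, 1.272, -0.115], TCP at [0.6, -0, 0.223] pointing down, gripper open.
Joint ranges: [-2.97, 2.97], [-1.01, 2.36], [0.21, 2.38], [-0.96, 4.11], [0.2, 2.71], [-2.98, 2.98]. Speed limits (rad/s): [2.39, 2.39, 3.14, 3.14, 3.14, 3.14].

## Interface

Orientations are given as a rotation vector (axis times angle).
In Python, from bench import manip gives the robot as it stands.
- The arm moves only by the tool step_arm, never from a script. Its argument "moves" is a list that holds one entry, the list of rows, each a list of 6 numbers: the shift along the tool's x, y, z as a fraction of full scale, then the turn, a rotation vector about the tool's x, y, z as a fraction of full scale. A call has 1 to 10 rows; each row is the pose to reach, as a shift and turn from the pose measured when the call began, along the tool's axes at that moment, turning the shorter way round; what a row does not reach only later rows make up. Full scale, the value 1, is 1 m for a shift and 2 pi rad for a turn. A row lasts 1/8 s, in which the tool goes at most 62.5 mm and 10.7 degrees, less where a joint would pass 70% of its speed; a pose out of reach is approached as far as the arm can. A call with a number of a shift or a turn outside -1 to 1 is refused whole. A call with a gripper value outside its range is refused whole. "jaw" is the opening, from 0 (shut) to 1 (fully open), set as the call begins (left out, the last holds). The fingers move at their own pace and stop on an object; "newtons" is the grip in N (left out, the last holds). Time passes only in rows, so rows that repeat a pose let the fingers close. It gives the time, the measured TCP pose, the force and the opening at its end, in the units of the state.
- manip.read_state(): the state, without advancing time (a new reading comes with each control period).
- manip.get_image(name): name is "scene" or "side" or "wrist"; returns a dict with "color" (400x640x3 uint8, red, green, blue), "fx", "fy", "cx", "cy" (pixels), "pose" (4x4, takes a point from camera to world coordinates). Camera axes: x right, y down, z forward; pixel columns grow to the right and rows downward; lengths in m; the calibration is good to about 2 mm. A picture is of the moment at which its call begins. There is no depth.
- manip.sign_off(): hands the job in, once; it reports no verdict.
Trained networks look in the newest picture that a camera, given by its name, has taken for a name from the list of things; names that differ only in an ending like _2 or _b are one class to them, and where a whole thing is asked for, a point or a joint stands for the part that bears it (a point fixed in the world has none). Each returns a list of dicts, best first, with "p" (0 to 1); they miss things now and then, are a little off and sometimes report something else, mostly with a low value. They report only what shows in the picture. A call takes as long as a camera call. They do not tell look-alikes from the thing itself.
- manip.search_frame(camera, target): "uv" ([column, row] in pixels, amid what is visible of it).
- manip.place_of(camera, target): "uv" ([column, row] in pixels: a listed point, or the origin of a listed thing).
The state is a dict: "clock": time; "q": joint angles; "dq": joint speeds; "tau": joint torques, N m; "ee_pos": TCP position; "ee_rot": TCP orientation; "wrist_force": force on the tool from outside, world axes, zero at the start; "wrist_torque": the same for the moment, N m; "gripper_width": finger opening in m.
Only numpy, scipy, OpenCV 4.12 (cv2) and the standard library are available. Lean on these libraries where they do the work, as an engineer would, in place of code of your own. Each camera call takes 0.05 s, during which the arm holds its last target. There are 200 camera calls.

## Working session

There is one attempt and no reset: what is moved stays moved. The work goes in short steps, Python scripts to look and compute and a tool call to move; the robot and the scene stay as the last step left them, time stands still between calls to the robot, and variables do not carry over. Pictures are saved under pics/ and viewed, about 8 in all and at most 12, crops included, and the job is handed in when it is done.

Besides the shell and the picture viewer there is one more tool, called after "Call:" as name(argument=value, ...), one argument or row to a line, values as JSON. step_arm: Moves the arm, as the interface text tells. Its arguments: {"type":"object","properties":{"moves":{"type":"array","items":{"type":"array","items":{"type":"array","items":{"type":"number","minimum":-1,"maximum":1}}}},"jaw":{"type":"number"},"newtons":{"type":"number"}},"required":["moves"]}

```bash
mkdir -p pics; cat > h.py <<'E'
from bench import manip
import numpy as np, cv2
def snap(n,f):
    im=manip.get_image(n); cv2.imwrite('pics/'+f,im['color'][:,:,::-1]); return im
def ray(im,uv):
    P=np.array(im['pose']); d=P[:3,:3]@np.array([(uv[0]-im['cx'])/im['fx'],(uv[1]-im['cy'])/im['fy'],1]); return P[:3,3],d
def onz(im,uv,z):
    o,d=ray(im,uv); return o+d*(z-o[2])/d[2]
def proj(im,p):
    P=np.array(im['pose']); c=P[:3,:3].T@(np.array(p)-P[:3,3]); return np.array([im['fx']*c[0]/c[2]+im['cx'],im['fy']*c[1]/c[2]+im['cy']])
def tri(obs):
    A=0;b=0
    for im,uv in obs:
        o,d=ray(im,uv); d=d/np.linalg.norm(d); M=np.eye(3)-np.outer(d,d); A=A+M; b=b+M@o
    return np.linalg.solve(A,b)
E
python3 - <<'E'
from h import *
print(manip.grip_point_offset, manip.read_state()['ee_rot'])
Z={'new_ring':.011,'mate_ring':.101,'green_ring':.101,'teal_ring':.011,'rack':0,'left_tip':.135,'right_tip':.135,'left_bend':.105,'right_bend':.105,'left_stop':.105,'right_stop':.105,'mat':0}
a=[]
for c in('scene','side','wrist'):
    im=snap(c,c+'0.png'); a.append(cv2.imread(f'pics/{c}0.png'))
    print(c,np.round(im['pose'][:3,3],3),im['fx'])
    for t,z in Z.items():
        print(' ',t,[(np.round(r['uv']).tolist(),round(r['p'],2),np.round(onz(im,r['uv'],z)[:2],3).tolist()) for r in manip.place_of(c,t)[:4]])
E
```

```text
0.0187 [1.14835856e-04 1.57260442e+00 1.82033071e-04]
scene [1.155 0.005 1.004] 468.50129636172335
  new_ring [([301.0, 234.0], 0.83, [0.61, -0.081]), ([247.0, 188.0], 0.79, [0.484, -0.231]), ([302.0, 167.0], 0.78, [0.409, -0.095]), ([238.0, 150.0], 0.75, [0.359, -0.273])]
  mate_ring [([359.0, 208.0], 0.73, [0.587, 0.053])]
  green_ring [([403.0, 221.0], 0.58, [0.615, 0.15])]
  teal_ring [([232.0, 219.0], 0.69, [0.575, -0.255]), ([359.0, 186.0], 0.38, [0.461, 0.056])]
  rack [([381.0, 224.0], 0.82, [0.567, 0.113]), ([298.0, 283.0], 0.32, [0.732, -0.081])]
  left_tip [([455.0, 188.0], 0.89, [0.545, 0.266]), ([220.0, 294.0], 0.27, [0.82, -0.22])]
  right_tip []
  left_bend [([408.0, 189.0], 0.71, [0.53, 0.165])]
  right_bend [([230.0, 217.0], 0.74, [0.626, -0.236]), ([359.0, 187.0], 0.67, [0.532, 0.052])]
  left_stop [([401.0, 229.0], 0.61, [0.638, 0.145])]
  right_stop [([360.0, 222.0], 0.79, [0.624, 0.054]), ([218.0, 295.0], 0.57, [0.81, -0.231])]
  mat [([218.0, 202.0], 0.84, [0.523, -0.303])]
side [ 0.545 -0.623  0.758] 383.58370942122343
  new_ring [([210.0, 321.0], 0.89, [0.348,
[... 1029 characters left out ...]
45.0, 33.0], 0.84, [0.617, 0.15]), ([370.0, 35.0], 0.18, [0.639, 0.149])]
  teal_ring [([308.0, 332.0], 0.34, [0.571, -0.254]), ([284.0, 352.0], 0.29, [0.53, -0.296])]
  rack [([248.0, 139.0], 0.72, [0.498, 0.049]), ([296.0, 89.0], 0.64, [0.563, 0.111])]
  left_tip []
  right_tip [([227.0, 243.0], 0.67, [0.505, -0.037])]
  left_bend [([253.0, 10.0], 0.62, [0.538, 0.167]), ([309.0, 331.0], 0.32, [0.58, -0.167])]
  right_bend [([246.0, 140.0], 0.82, [0.523, 0.058]), ([346.0, 32.0], 0.3, [0.618, 0.15]), ([281.0, 352.0], 0.23, [0.545, -0.199])]
  left_stop [([367.0, 36.0], 0.76, [0.636, 0.146])]
  right_stop [([352.0, 140.0], 0.91, [0.625, 0.058])]
  mat [([282.0, 350.0], 0.69, [0.525, -0.303])]
```

View pics/scene0.png

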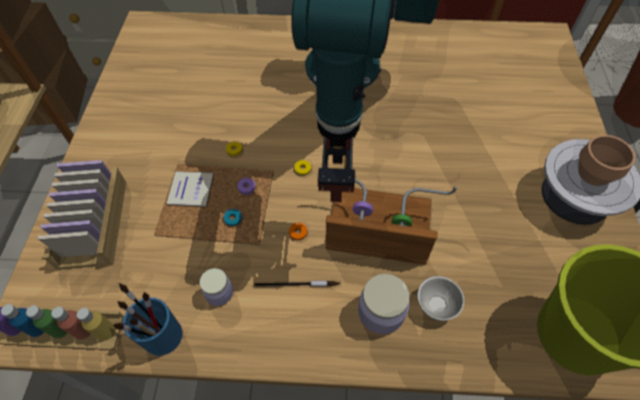

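View pics/side0.png

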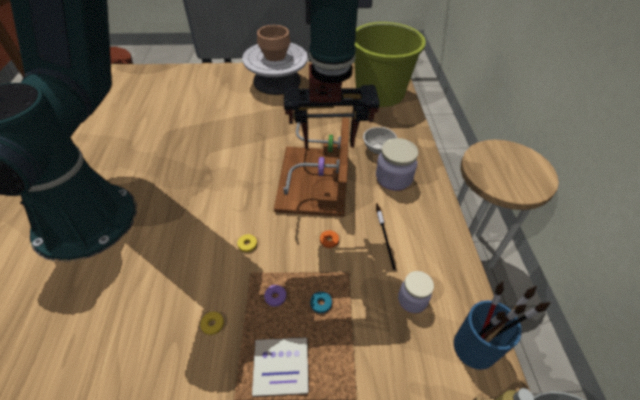

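Candidates (scene px): lavender ring on the mat (247,186) is my choice. The look-alikes are teal (232,217), orange (299,231), yellow (303,167), yellow (234,149) and the lavender ring on the arm (362,208). The mate hangs on the right arm. I'll move above the ring and check it in a close crop.

Call:
step_arm(
  moves=[
    [[0.05, -0.23, -0.119, 0, 0, 0], [0.05, -0.23, -0.119, 0, 0, 0], [0.05, -0.23, -0.119, 0, 0, 0], [0.05, -0.23, -0.119, 0, 0, 0], [0.083, -0.23, -0.119, 0, 0, 0], [0.083, -0.23, -0.119, 0, 0, 0], [0.083, -0.23, -0.119, 0, 0, 0]],
  ],
  jaw=0.75,
)

```text
clock: 2.82
ee_pos: [0.4817, -0.2296, 0.1404]
ee_rot: [-0.0, 1.57, 0.0]
wrist_force: [1.3, -0.6, -0.3]
gripper_width: 0.0658
```

```bash
cat > fit.py <<'E'
from h import *
from scipy.optimize import least_squares
L={'left_tip':(-44,154,135),'right_tip':(-44,-154,135),'left_bend':(-8-25.46,81-25.46,105),'right_bend':(-33.46,-55.54,105),'left_stop':(67,45,105),'right_stop':(67,-45,105),'rack':(0,0,0)}
def w(p,q):
    c,s=np.cos(p[2]),np.sin(p[2]); q=np.array(q)/1e3; return np.array([p[0]+c*q[0]-s*q[1],p[1]+s*q[0]+c*q[1],q[2]])
def fit(cams,names=L,p0=(.565,.107,-.17)):
    obs=[]
    for c in cams:
        im=manip.get_image(c)
        for t in names:
            for r in manip.place_of(c,t)[:3]:
                if np.linalg.norm(proj(im,w(p0,L[t]))-r['uv'])<15: obs.append((im,t,r['uv'],c)); break
    f=lambda p:np.concatenate([proj(im,w(p,L[t]))-uv for im,t,uv,_ in obs])
    s=least_squares(f,p0,loss='soft_l1',f_scale=1.5,x_scale=[.01,.01,.1])
    for (im,t,uv,c),e in zip(obs,f(s.x).reshape(-1,2)): print(c,t,np.round(e,1))
    return s.x
E
python3 - <<'E'
from fit import *
p=fit(['scene','side'])
print(np.round(p,4),'tip',w(p,L['right_tip']))
s=manip.read_state(); print(s['ee_pos'],s['ee_rot'])
o=[]
for c in('scene','side','wrist'):
    im=snap(c,c+'1.png')
    for r in manip.place_of(c,'new_ring')[:4]: print(c,np.round(r['uv']),round(r['p'],2),np.round(onz(im,r['uv'],.011),4))
E
```

```text
scene left_tip [1.5 0.8]
scene right_tip [-1.6  0.9]
scene left_bend [-0.6  2.5]
scene right_bend [0.2 0.4]
scene left_stop [1.4 1.2]
scene right_stop [-0.1  2.1]
scene rack [ 0.  -1.3]
side left_tip [-2.3  1.4]
side right_tip [-2.5 -2.4]
side left_bend [-7.1  0.3]
side right_bend [-1. -2.]
side left_stop [0.1 1.9]
side right_stop [1.4 0.8]
side rack [-0.6  4. ]
[ 0.5653  0.1085 -0.116 ] tip [ 0.50382664 -0.03941935  0.135     ]
[ 0.48090716 -0.23003042  0.13958934] [1.31775350e-04 1.57099479e+00 1.69961991e-06]
scene [249. 184.] 0.75 [ 0.4704 -0.2283  0.011 ]
scene [305. 167.] 0.71 [ 0.408 -0.087  0.011]
scene [298. 233.] 0.66 [ 0.6081 -0.0885  0.011 ]
side [208. 325.] 0.85 [ 0.3452 -0.2943  0.011 ]
side [274. 293.] 0.64 [ 0.4758 -0.2317  0.011 ]
side [328. 240.] 0.54 [ 0.5995 -0.1002  0.011 ]
side [250. 246.] 0.35 [ 0.4167 -0.1072  0.011 ]
wrist [459.  47.] 0.89 [ 0.6029 -0.0896  0.011 ]
wrist [247.  55.] 0.78 [ 0.4089 -0.096   0.011 ]
wrist [214. 244.] 0.72 [ 0.3558 -0.287   0.011 ]
wrist [324. 200.] 0.57 [ 0.4785 -0.236   0.011 ]
```

View pics/wrist1.png

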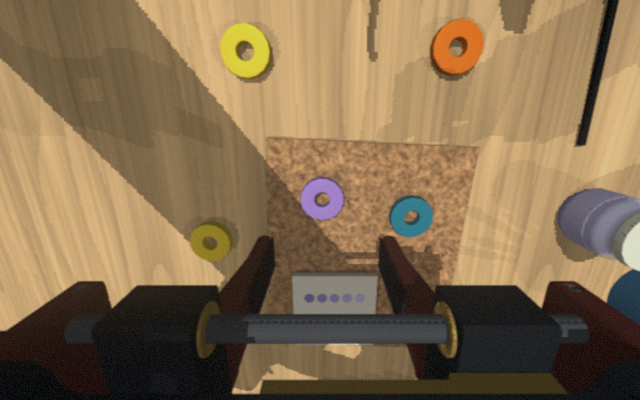

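The wrist view shows the lavender ring at (322,199), teal at (411,216), yellow at (245,50) and (210,242), and orange at (458,46). The choice is confirmed, so next I segment it for an exact centre.

```bash
cat >> h.py <<'E'
def blob(im,roi,lo=(120,60,90),hi=(150,255,255)):
    h=cv2.cvtColor(im['color'],cv2.COLOR_RGB2HSV); m=cv2.inRange(h,lo,hi); k=np.zeros_like(m); x0,y0,x1,y1=roi; k[y0:y1,x0:x1]=m[y0:y1,x0:x1]
    c=max(cv2.findContours(k,cv2.RETR_EXTERNAL,cv2.CHAIN_APPROX_NONE)[0],key=cv2.contourArea); h=cv2.convexHull(c); return cv2.fitEllipse(h),cv2.boundingRect(c)
E
python3 - <<'E'
from h import *
for c,roi in(('wrist',(285,165,365,235)),('scene',(232,172,265,200)),('side',(258,275,292,315))):
    im=manip.get_image(c); e,b=blob(im,roi); print(c,e,b,onz(im,e[0],.0125))
E
```

```text
wrist ((321.6943664550781, 198.27713012695312), (42.15934753417969, 42.9896354675293), 72.40474700927734) (301, 177, 43, 43) [ 0.47666539 -0.23338709  0.0125    ]
scene ((245.80894470214844, 184.8762664794922), (15.624100685119629, 17.77069091796875), 80.4354019165039) (237, 177, 18, 16) [ 0.47391139 -0.23565354  0.0125    ]
side ((274.8890686035156, 295.0979919433594), (20.148710250854492, 21.495256423950195), 55.599205017089844) (265, 285, 21, 21) [ 0.47712643 -0.23668714  0.0125    ]
```

Call:
step_arm(
  moves=[
    [[0.05, -0.0045, -0.004, 0, 0, 0], [0.1, -0.0045, -0.004, 0, 0, 0], [0.12, -0.0045, -0.004, 0, 0, 0], [0.131, -0.0045, -0.004, 0, 0, 0], [0.131, -0.0045, -0.004, 0, 0, 0]],
  ],
)

```text
clock: 4.7
ee_pos: [0.4769, -0.2345, 0.0084]
ee_rot: [0.0, 1.571, 0.0]
wrist_force: [-0.2, -0.3, -0.0]
gripper_width: 0.066
```

Call:
step_arm(
  moves=[
    [[0, 0, 0, 0, 0, 0], [0, 0, 0, 0, 0, 0], [0, 0, 0, 0, 0, 0], [0, 0, 0, 0, 0, 0]],
  ],
  jaw=0.3,
  newtons=15,
)

```text
clock: 5.2
ee_pos: [0.4775, -0.2348, 0.0092]
ee_rot: [-0.0, 1.57, -0.0]
wrist_force: [-0.3, 0.3, 7.2]
gripper_width: 0.0448
```

Call:
step_arm(
  moves=[
    [[-0.06, 0, 0, 0, 0, 0], [-0.12, 0, 0, 0, 0, 0], [-0.18, 0.04, 0.01, 0.01, 0, 0], [-0.21, 0.08, 0.02, 0.02, 0, 0], [-0.21, 0.115, 0.026, 0.022, 0, 0], [-0.21, 0.115, 0.026, 0.022, 0, 0], [-0.21, 0.115, 0.026, 0.022, 0, 0]],
  ],
)

```text
clock: 6.08
ee_pos: [0.5029, -0.1201, 0.2189]
ee_rot: [0.107, 1.568, -0.109]
wrist_force: [0.4, 0.2, -0.8]
gripper_width: 0.0446
```

```bash
python3 - <<'E'
from fit import *
p=fit(['wrist'],p0=(.565,.1085,-.14)); print(np.round(p,4),w(p,L['right_tip']))
p=fit(['scene','side','wrist'],p0=(.565,.1085,-.14)); print(np.round(p,4),w(p,L['right_tip']))
im=snap('wrist','w2.png'); print(manip.read_state()['ee_pos'],im['pose'])
g=im['color'].copy()
for y in np.arange(-154,-80,10): 
    u=proj(im,w(p,(-44,y,105 if y>-150 else 135))).astype(int); cv2.circle(g,tuple(int(a) for a in u),2,(255,0,0),-1)
for x in (0,20,40,67): cv2.circle(g,tuple(int(a) for a in proj(im,w(p,(x,-45,105)))),2,(255,0,0),-1)
cv2.imwrite('pics/w2.png',g[:,:,::-1])
E
```

```text
wrist right_tip [-0.  0.]
[ 0.5672  0.1108 -0.123 ] [ 0.50460611 -0.03663302  0.135     ]
scene left_tip [ 2.9 -1.1]
scene right_tip [ 1.5 -0.5]
scene left_bend [1.  0.8]
scene right_bend [ 1.4 -3.4]
scene left_stop [0.5 0.6]
scene right_stop [-2.   0.4]
scene rack [-1.8 -0.6]
side left_tip [0.7 0.3]
side right_tip [-0.  -1.5]
side left_bend [-2.4 -0.4]
side right_bend [-0.3 -0.2]
side left_stop [ 0.1 -0.9]
side right_stop [ 1.  -1.2]
side rack [1.6 3.6]
wrist right_tip [0.2 2. ]
[ 0.5655  0.1089 -0.1245] [ 0.50274636 -0.03842102  0.135     ]
[ 0.50331887 -0.11974911  0.21916629] [[ 0.99043419 -0.13168464 -0.04122226  0.51533545]
 [-0.13798183 -0.94286926 -0.30324671 -0.03543765]
 [ 0.00106573  0.30603383 -0.95202004  0.38179169]
 [ 0.          0.          0.          1.        ]]
```

View pics/w2.png

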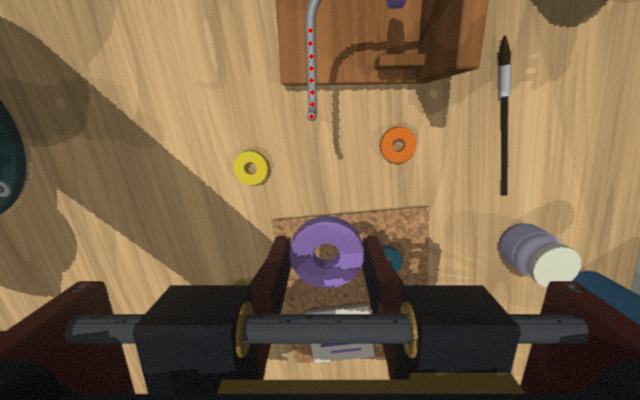

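The held ring's bore is at (327,253). The tip at (312,117) and the front run agree with the rack fit. Next I work out the ring-to-tip offset in this one camera.

```bash
python3 - <<'E'
from fit import *
im=manip.get_image('wrist'); s=manip.read_state(); T=np.array(s['ee_pos'])
e,b=blob(im,(288,205,366,292)); 
zr=T[2]+.0025
h=cv2.cvtColor(im['color'],cv2.COLOR_RGB2HSV); m=cv2.inRange(h,(120,60,60),(150,255,255))[235:275,308:345]
ys,xs=np.where(m==0); print('bore px',xs.mean()+308,ys.mean()+235,len(xs))
r=onz(im,e[0],zr+.003); r2=onz(im,(xs.mean()+308,ys.mean()+235),zr+.003); print(e,'ring',r,r2,'tcp',T)
r=manip.place_of('wrist','right_tip')[0]['uv']; print(r, onz(im,r,.135),onz(im,(311.7,117),.134))
E
```

```text
bore px 325.814465408805 251.72955974842768 318
((326.25994873046875, 252.14796447753906), (71.07003021240234, 73.44269561767578), 107.21499633789062) ring [ 0.5041444  -0.11714266  0.22465418] [ 0.50391379 -0.11682284  0.22465418] tcp [ 0.50331423 -0.11973532  0.21915418]
[311.5, 115.3] [ 0.50303664 -0.03744261  0.135     ] [ 0.50294382 -0.03880951  0.134     ]
```

Call:
step_arm(
  moves=[
    [[0, 0.04, -0.006, 0, 0, 0], [0.02, 0.078, -0.012, -0.002, 0, 0], [0.06, 0.078, -0.012, -0.002, 0, 0], [0.06, 0.078, -0.012, -0.002, 0, 0], [0.06, 0.078, -0.012, -0.002, 0, 0]],
  ],
)

```text
clock: 8.45
ee_pos: [0.5029, -0.0413, 0.16]
ee_rot: [0.098, 1.567, -0.099]
wrist_force: [-0.2, -0.0, 0.6]
gripper_width: 0.0451
```

```bash
python3 - <<'E'
from fit import *
im=snap('wrist','w3.png'); s=manip.read_state(); T=np.array(s['ee_pos']); print(T,s['ee_rot'])
e,b=blob(im,(288,200,366,292)); print(e,b,onz(im,e[0],T[2]+.0055))
c=cv2.resize(cv2.imread('pics/w3.png')[150:310,230:430],None,fx=4,fy=4); 
s_=snap('scene','s3.png'); d=cv2.resize(cv2.imread('pics/s3.png')[130:230,280:400],None,fx=4,fy=4)
q=snap('side','q3.png'); print(proj(q,[.503,-.038,.135]),proj(s_,[.503,-.038,.135]))
f=cv2.resize(cv2.imread('pics/q3.png')[140:240,230:330],None,fx=4,fy=4)
cv2.imwrite('pics/c3.png',np.hstack([cv2.resize(c,(440,352)),cv2.resize(f,(352,352))]))
E
```

```text
[ 0.50334209 -0.04147145  0.16042403] [ 0.09843621  1.56582778 -0.09975292]
((326.6065368652344, 252.1396026611328), (71.2079086303711, 73.54440307617188), 102.65692138671875) (290, 216, 74, 72) [ 0.50390421 -0.03846715  0.16592403]
[284.76863374 186.51299313] [321.22751119 168.23889267]
```

View pics/c3.png

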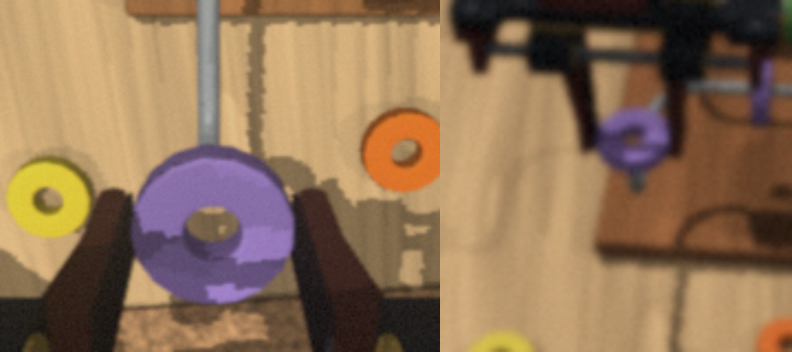

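The ring is centred over the tip within about 1 mm: the rod runs straight behind the bore at (324,·) and the ring centre is at (327,252). I'll lower it.

Call:
step_arm(
  moves=[
    [[0.01, 0, -0.001, 0, 0, 0], [0.018, 0, -0.001, 0, 0, 0], [0.025, 0, -0.001, 0, 0, 0], [0.03, 0, -0.001, 0, 0, 0], [0.03, 0, -0.001, 0, 0, 0]],
  ],
)

```text
clock: 9.22
ee_pos: [0.5022, -0.0414, 0.13]
ee_rot: [0.099, 1.566, -0.1]
wrist_force: [0.1, 0.2, -0.6]
gripper_width: 0.0451
```

```bash
python3 - <<'E'
from fit import *
im=snap('wrist','w4.png'); s=manip.read_state(); print(s['ee_pos'],s['wrist_force'])
e,b=blob(im,(288,200,366,292)); print(e,b)
cv2.imwrite('pics/c4.png',cv2.resize(cv2.imread('pics/w4.png')[190:310,250:410],None,fx=3,fy=3))
E
```

```text
[ 0.50242496 -0.04138325  0.13029493] [ 0.913882   -0.91864045 -0.1768683 ]
((326.36163330078125, 252.01715087890625), (70.99047088623047, 73.43948364257812), 101.46684265136719) (290, 216, 74, 72)
```

View pics/c4.png

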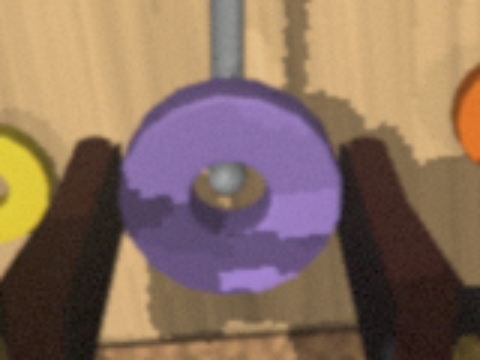

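The tip shows inside the bore, near its centre allowing for parallax. I'll lower it a little more and release.

Call:
step_arm(
  moves=[
    [[0.004, 0, 0, 0, 0, 0], [0.008, 0, 0, 0, 0, 0], [0.008, 0, 0, 0, 0, 0]],
  ],
)

```text
clock: 9.65
ee_pos: [0.5021, -0.0413, 0.1219]
ee_rot: [0.099, 1.566, -0.1]
wrist_force: [0.0, -0.4, -0.4]
gripper_width: 0.0451
```

Call:
step_arm(
  moves=[
    [[0, 0, 0, 0, 0, 0], [0, 0, 0, 0, 0, 0], [0, 0, 0, 0, 0, 0], [0, 0, 0, 0, 0, 0], [0, 0, 0, 0, 0, 0], [0, 0, 0, 0, 0, 0]],
  ],
  jaw=0.75,
)

```text
clock: 10.4
ee_pos: [0.5021, -0.0413, 0.122]
ee_rot: [0.099, 1.566, -0.1]
wrist_force: [-0.1, 0.6, -0.7]
gripper_width: 0.066
```

```bash
python3 - <<'E'
from fit import *
im=snap('wrist','w5.png'); s=manip.read_state(); print(s['ee_pos'],s['wrist_force'])
snap('side','q5.png')
a=cv2.imread('pics/w5.png')[130:300,230:430]; f=cv2.imread('pics/q5.png')[130:240,250:370]
cv2.imwrite('pics/c5.png',np.hstack([cv2.resize(a,(400,340)),cv2.resize(f,(371,340))]))
E
```

```text
[ 0.50213881 -0.0413139   0.12195292] [-0.12689127 -0.34811906 -0.54737823]
```

View pics/c5.png

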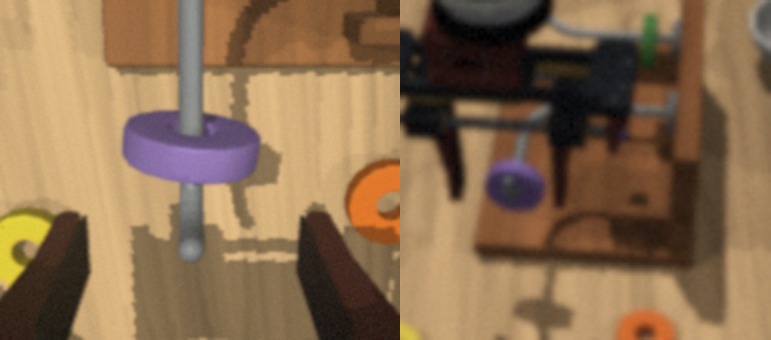

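The ring slid down and hangs on the front run, centred near wrist px (325,205), nearly square. I need its position to regrip it across the diameter.

```bash
python3 - <<'E'
from fit import *
im=manip.get_image('wrist'); p=(.5655,.1089,-.1245)
print(onz(im,(325,215),.124), w(p,(-44,-136,105)), w(p,(-44,-130,105)))
e,b=blob(im,(285,175,370,230)); print(e,b)
# model silhouettes for candidate y and pitch
best=[]
t=np.linspace(0,2*np.pi,60)
h=cv2.cvtColor(im['color'],cv2.COLOR_RGB2HSV); M=cv2.inRange(h,(120,50,40),(155,255,255)); M[:170]=0; M[235:]=0; M[:,:280]=0; M[:,370:]=0
M=cv2.morphologyEx(M,cv2.MORPH_CLOSE,np.ones((13,13)))
for y in range(-142,-110,1):
  for tilt in range(-40,41,5):
    for yw in (-10,-5,0,5,10):
      a,c=np.radians(tilt),np.radians(yw)
      ax=np.array([np.sin(c),np.cos(c)*np.cos(a),np.sin(a)]); ax/=np.linalg.norm(ax)
      u=np.cross(ax,[0,0,1]);u/=np.linalg.norm(u);v=np.cross(u,ax)
      pts=[proj(im,w(p,np.array([-44,y,101])+k*6*ax+23*(np.cos(s)*u+np.sin(s)*v))) for k in(-1,1) for s in t]
      K=np.zeros_like(M); cv2.fillConvexPoly(K,cv2.convexHull(np.array(pts).astype(np.int32)),255)
      best.append((np.sum((K>0)&(M>0))/np.sum((K>0)|(M>0)),y,tilt,yw))
best.sort(reverse=True); print(best[:6])
E
```

```text
[ 0.50506774 -0.01585331  0.124     ] [ 0.50495227 -0.02058348  0.105     ] [ 0.50569734 -0.01462993  0.105     ]
((325.0825500488281, 203.075439453125), (36.254371643066406, 71.7180404663086), 95.68356323242188) (292, 186, 67, 36)
[(np.float64(0.8796992481203008), -131, -5, 5), (np.float64(0.8588842006563525), -133, -30, 5), (np.float64(0.8546377480387632), -131, -5, 10), (np.float64(0.8420810313075506), -130, -5, 5), (np.float64(0.8404850746268657), -133, -30, 10), (np.float64(0.8374476013041453), -134, -30, 10)]
```

Call:
step_arm(
  moves=[
    [[0, 0.012, 0, 0, 0, 0], [0, 0.025, 0, 0, 0, 0], [0.017, 0.025, 0, 0, 0, 0], [0.034, 0.025, 0, 0, 0, 0], [0.034, 0.025, 0, 0, 0, 0]],
  ],
)

```text
clock: 11.18
ee_pos: [0.5043, -0.0155, 0.087]
ee_rot: [0.098, 1.569, -0.099]
wrist_force: [0.4, -0.1, -0.2]
gripper_width: 0.0659
```

Call:
step_arm(
  moves=[
    [[0, 0, 0, 0, 0, 0], [0, 0, 0, 0, 0, 0], [0, 0, 0, 0, 0, 0], [0, 0, 0, 0, 0, 0], [0, 0, 0, 0, 0, 0]],
  ],
  jaw=0.3,
  newtons=8,
)

```text
clock: 11.8
ee_pos: [0.5047, -0.0155, 0.0874]
ee_rot: [0.099, 1.568, -0.099]
wrist_force: [-0.1, 1.1, 4.0]
gripper_width: 0.0453
```

```bash
python3 - <<'E'
from fit import *
im=snap('wrist','w6.png'); s=manip.read_state(); print(s['ee_pos'],s['ee_rot'],s['wrist_force'],s['wrist_torque'],s['gripper_width'])
cv2.imwrite('pics/c6.png',cv2.resize(cv2.imread('pics/w6.png')[100:300,220:440],None,fx=3,fy=3))
E
```

```text
[ 0.50476979 -0.01551731  0.08736928] [ 0.09858541  1.56815047 -0.09889507] [-0.05723976  0.98189205  3.75333533] [ 0.2350871  -0.01211518 -0.03671716] 0.045463910028610034
```

View pics/c6.png

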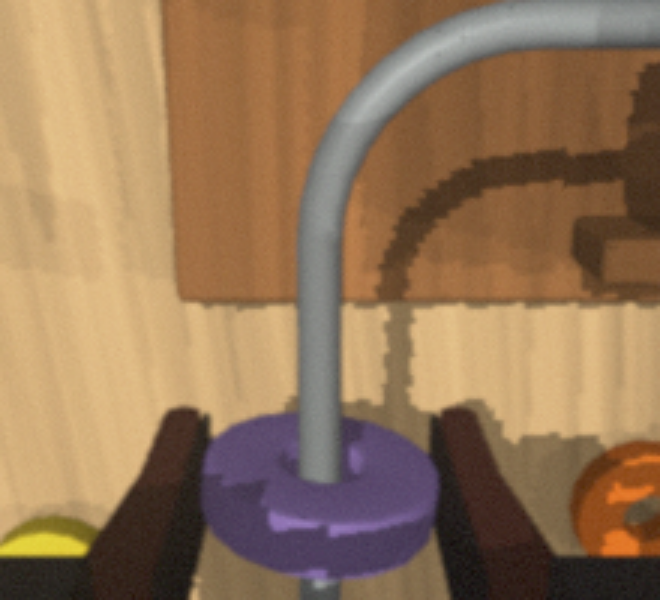

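```bash
cat > sil.py <<'E'
from fit import *
P0=(.5655,.1089,-.1245)
def sil(roi,xyz,ang,rng):
    """search ring centre (rack mm) around xyz, bore azimuth ang deg from rack +y toward +x"""
    im=manip.get_image('wrist'); t=np.linspace(0,2*np.pi,40); out=[]
    h=cv2.cvtColor(im['color'],cv2.COLOR_RGB2HSV); m=cv2.inRange(h,(120,50,30),(155,255,255)); M=np.zeros_like(m); x0,y0,x1,y1=roi; M[y0:y1,x0:x1]=m[y0:y1,x0:x1]
    M=cv2.morphologyEx(M,cv2.MORPH_CLOSE,np.ones((15,15)))
    for a in rng:
     for b in rng:
      for tl in (-10,-5,0,5,10):
       for yw in (-8,-4,0,4,8):
        A,C=np.radians(tl),np.radians(yw+ang); ax=np.array([np.sin(C)*np.cos(A),np.cos(C)*np.cos(A),np.sin(A)])
        u=np.cross(ax,[0,0,1]);u/=np.linalg.norm(u);v=np.cross(u,ax)
        pts=[proj(im,w(P0,np.array(xyz)+[a,b,0]+k*6*ax+23*(np.cos(s)*u+np.sin(s)*v))) for k in(-1,1) for s in t]
        K=np.zeros_like(M); cv2.fillConvexPoly(K,cv2.convexHull(np.array(pts).astype(np.int32)),255)
        out.append((round(float(np.sum((K>0)&(M>0))/np.sum((K>0)|(M>0))),3),xyz[0]+a,xyz[1]+b,tl,yw))
    out.sort(reverse=True); return im,out
def rk(P): 
    c,s=np.cos(P0[2]),np.sin(P0[2]); d=np.array(P[:2])-P0[:2]; return np.array([c*d[0]+s*d[1],-s*d[0]+c*d[1]])*1e3
E
python3 - <<'E'
from sil import *
im,o=sil((284,230,372,296),(-44,-129,101),0,range(-4,5,1)); print(o[:5]); s=manip.read_state(); print('tcp rack',rk(s['ee_pos']))
print([np.round(proj(im,w(P0,(-44,y,105))),1).tolist() for y in(-115,-105,-95,-85)], np.round(proj(im,w(P0,(-8,-45,105)))), np.round(proj(im,w(P0,(-33.46,-55.54,105)))))
h=im['color'].astype(int)
for r in(235,215,200,180):
    row=h[r,310:345]; sat=row.max(1)-row.min(1); k=np.where(sat<28)[0]; print(r,k.min()+310,k.max()+310)
E
```

```text
[(0.909, -44, -131, -5, 4), (0.906, -44, -131, -5, 8), (0.9, -45, -131, -5, 4), (0.893, -43, -131, -5, 8), (0.893, -44, -130, -5, 4)]
tcp rack [ -44.84795132 -131.00650493]
[[326.9, 241.0], [326.9, 224.3], [326.9, 207.0], [326.9, 188.9]] [401. 109.] [348. 131.]
235 320 333
215 320 332
200 319 333
180 319 333
```

Ring and TCP both sit at rack (-44.5,-131), square to the rod. I'll lift 3.5 mm to centre the rod in the bore, then slide to the start of the bend.

Call:
step_arm(
  moves=[
    [[-0.002, 0, 0.0005, 0, 0, 0], [-0.0035, 0.002, 0.0005, 0, 0, 0], [-0.0035, 0.01, 0.0005, 0, 0, 0], [-0.0035, 0.018, 0.0005, 0, 0, 0], [-0.0035, 0.026, 0.0005, 0, 0, 0], [-0.0035, 0.034, 0.0005, 0, 0, 0], [-0.0035, 0.042, 0.0005, 0, 0, 0], [-0.0035, 0.049, 0.0005, 0, 0, 0], [-0.0035, 0.05, 0.0005, 0, 0, 0], [-0.0035, 0.05, 0.0005, 0, 0, 0]],
  ],
)

```text
clock: 13.15
ee_pos: [0.5115, 0.0341, 0.0908]
ee_rot: [0.098, 1.568, -0.099]
wrist_force: [-0.4, -0.2, -1.0]
gripper_width: 0.0455
```

```bash
python3 - <<'E'
from sil import *
im,o=sil((284,220,372,296),(-44,-81,105),0,range(-4,5,1)); print(o[:4]); s=manip.read_state(); print('tcp rack',rk(s['ee_pos']),s['ee_pos'],s['ee_rot'],s['wrist_force'],s['gripper_width'],s['q'])
cv2.imwrite('pics/c7.png',cv2.resize(im['color'][100:300,220:440,::-1],None,fx=3,fy=3))
print([np.round(proj(im,w(P0,(-8-36*np.cos(t),-81+36*np.sin(t),105)))).tolist() for t in np.radians([20,45,70,90])])
E
```

```text
[(0.933, -44, -80, -5, 8), (0.926, -43, -80, -5, 8), (0.925, -44, -80, -5, 4), (0.924, -43, -81, -5, 8)]
tcp rack [-44.28879697 -81.0941998 ] [0.51148384 0.0339332  0.09081569] [ 0.098432    1.56825429 -0.09890795] [-0.30367089  0.58373879  1.08987047] 0.04559354496966449 [-6.83469440e-02  3.99649875e-01  1.84144144e+00 -3.84506844e-04
  9.00211084e-01  5.75423429e-02]
[[330.0, 244.0], [345.0, 223.0], [369.0, 209.0], [392.0, 205.0]]
```

View pics/c7.png

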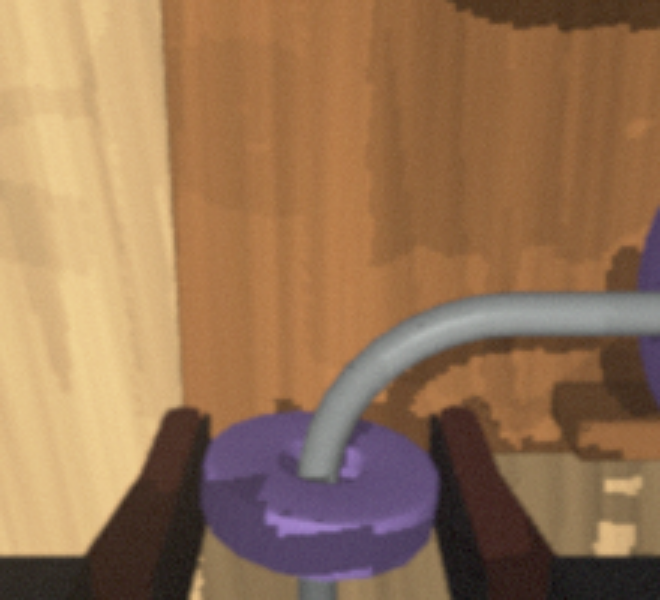

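The ring is at the start of the bend, and the model bend points (345,223) and (392,205) fall right on the rod. Now round the bend in 7.5° steps.

Call:
step_arm(
  moves=[
    [[0, 0.0047, 0.0003, 0.0208, 0, 0], [0, 0.0093, 0.0012, 0.0417, 0, 0], [0, 0.0138, 0.0027, 0.0625, 0, 0], [0, 0.018, 0.0048, 0.0833, 0, 0], [0, 0.0219, 0.0074, 0.1042, 0, 0], [0, 0.0255, 0.0105, 0.125, 0, 0], [0, 0.0255, 0.0105, 0.125, 0, 0]],
  ],
)

```text
clock: 14.08
ee_pos: [0.5254, 0.0578, 0.0908]
ee_rot: [0.71, 1.451, -0.71]
wrist_force: [-1.5, -0.2, -0.9]
gripper_width: 0.0459
```

```bash
python3 - <<'E'
from sil import *
im,o=sil((284,220,372,296),(-33.5,-55.5,105),45,range(-4,5,1)); print(o[:4]); s=manip.read_state(); print('tcp rack',rk(s['ee_pos']),s['ee_pos'],s['ee_rot'],s['wrist_force'],s['wrist_torque'],s['gripper_width'])
cv2.imwrite('pics/c8.png',cv2.resize(im['color'][100:300,220:440,::-1],None,fx=3,fy=3))
from scipy.spatial.transform import Rotation as R
print(R.from_rotvec(s['ee_rot']).as_matrix().round(3))
E
```

```text
[(0.935, -32.5, -55.5, -5, 8), (0.935, -32.5, -55.5, -5, 4), (0.917, -32.5, -54.5, -5, 8), (0.917, -33.5, -55.5, -5, 4)]
tcp rack [-33.75109482 -55.86938041] [0.52507236 0.05765422 0.09079155] [ 0.7087302   1.4516154  -0.70923791] [-0.71726884  0.63453856 -0.55019447] [ 0.02669319  0.10884088 -0.01358617] 0.04574272444954953
[[ 0.     0.789  0.615]
 [-0.     0.615 -0.789]
 [-1.    -0.     0.   ]]
```

View pics/c8.png

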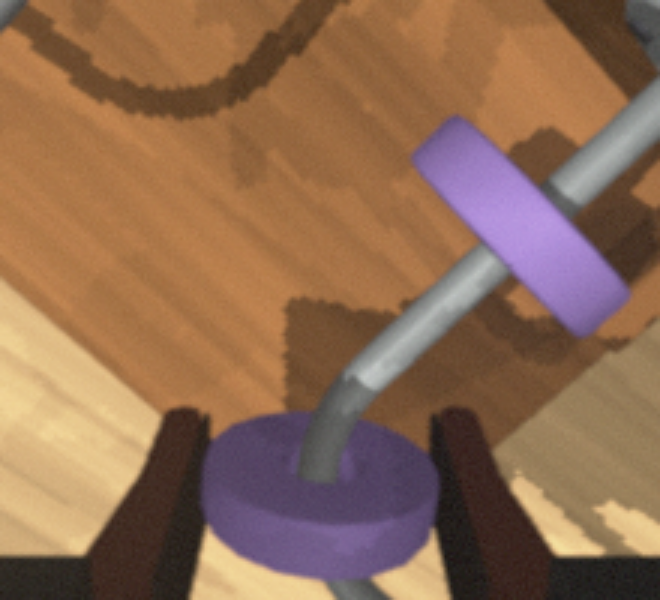

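Half way: the ring is centred and square, no force, and the mate ring sits further up the leg at crop (520,225). Second half of the bend.

Call:
step_arm(
  moves=[
    [[0, 0.0047, 0.0003, 0.0208, 0, 0], [0, 0.0093, 0.0012, 0.0417, 0, 0], [0, 0.0138, 0.0027, 0.0625, 0, 0], [0, 0.018, 0.0048, 0.0833, 0, 0], [0, 0.0219, 0.0074, 0.1042, 0, 0], [0, 0.0255, 0.0105, 0.125, 0, 0], [0, 0.0255, 0.0105, 0.125, 0, 0]],
  ],
)

```text
clock: 15.0
ee_pos: [0.5517, 0.0648, 0.0908]
ee_rot: [1.297, 1.149, -1.297]
wrist_force: [-0.6, -0.7, 0.4]
gripper_width: 0.0454
```

```bash
python3 - <<'E'
from sil import *
im,o=sil((284,220,372,296),(-8,-45,105),90,range(-4,5,1)); print(o[:4]); s=manip.read_state(); print('tcp rack',rk(s['ee_pos']),s['ee_pos'],s['ee_rot'],s['wrist_force'],s['wrist_torque'],s['gripper_width'])
cv2.imwrite('pics/c9.png',cv2.resize(im['color'][60:300,220:440,::-1],None,fx=2.5,fy=2.5))
print(np.round(proj(im,w(P0,(67,-45,105)))),np.round(proj(im,w(P0,(30,-45,105)))))
E
```

```text
[(0.825, -7, -45, -5, 8), (0.816, -7, -45, -5, 4), (0.813, -6, -45, 0, 8), (0.812, -6, -45, 0, 4)]
tcp rack [ -8.52739219 -45.43772448] [0.55139622 0.06487289 0.09071307] [ 1.29592921  1.15028777 -1.29671247] [0.66101411 0.12350304 0.33197351] [ 0.0848888   0.08032864 -0.01266361] 0.04529379539284276
[327. 131.] [326. 201.]
```

View pics/c9.png

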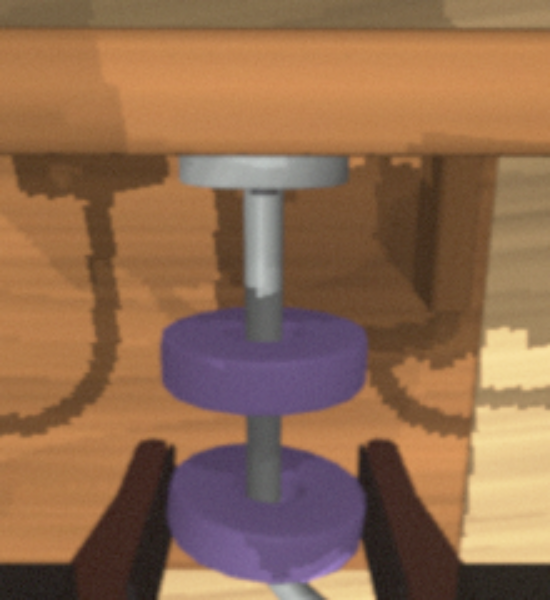

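The ring is through the bend, aligned with the leg and the mate. The 20 mm pads stick out 4 mm ahead of the ring and would hit the mate first. So I'll advance 10 mm, rest it on the rod and regrip 5.5 mm further back.

Call:
step_arm(
  moves=[
    [[0, 0.005, 0, 0, 0, 0], [0, 0.01, 0, 0, 0, 0], [0.003, 0.01, 0, 0, 0, 0], [0.003, 0.01, 0, 0, 0, 0]],
  ],
)

```text
clock: 15.55
ee_pos: [0.5617, 0.0636, 0.0877]
ee_rot: [1.296, 1.15, -1.296]
wrist_force: [0.6, 1.2, -0.1]
gripper_width: 0.0455
```

Call:
step_arm(
  moves=[
    [[0, 0, 0, 0, 0, 0], [0, 0, 0, 0, 0, 0], [0, 0, 0, 0, 0, 0], [0, -0.003, 0, 0, 0, 0], [0, -0.0055, 0, 0, 0, 0], [0, -0.0055, 0, 0, 0, 0]],
  ],
  jaw=0.65,
)

```text
clock: 16.3
ee_pos: [0.5559, 0.0643, 0.0877]
ee_rot: [1.296, 1.15, -1.296]
wrist_force: [-0.2, -0.0, 0.5]
gripper_width: 0.0572
```

```bash
python3 - <<'E'
from sil import *
im,o=sil((284,205,372,296),(2,-45,101),90,range(-4,5,1)); print(o[:4]); s=manip.read_state(); print('tcp rack',rk(s['ee_pos']),s['ee_pos'],s['wrist_force'],s['gripper_width'])
cv2.imwrite('pics/c10.png',cv2.resize(im['color'][60:300,220:440,::-1],None,fx=2.5,fy=2.5))
E
```

```text
[(0.738, 6, -45, 10, 4), (0.737, 6, -45, 10, 8), (0.736, 6, -44, 10, 8), (0.734, 6, -45, 10, 0)]
tcp rack [ -3.7922484  -45.37195992] [0.55610288 0.06435014 0.08771379] [ 0.48279876 -0.14137181  0.10319718] 0.05731479547329851
```

View pics/c10.png

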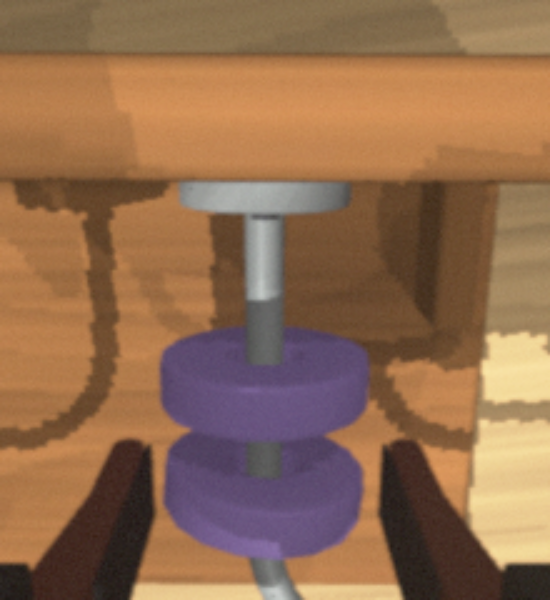

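Call:
step_arm(
  moves=[
    [[0, 0, 0, 0, 0, 0], [0, 0, 0, 0, 0, 0], [0, 0, 0, 0, 0, 0], [0, 0, 0, 0, 0, 0], [-0.002, 0, 0.0003, 0, 0, 0]],
  ],
  jaw=0.3,
  newtons=8,
)

```text
clock: 16.98
ee_pos: [0.5559, 0.064, 0.0896]
ee_rot: [1.296, 1.15, -1.296]
wrist_force: [0.3, -0.8, -0.4]
gripper_width: 0.0459
```

Call:
step_arm(
  moves=[
    [[0, 0.005, 0, 0, 0, 0], [0, 0.01, 0, 0, 0, 0], [0, 0.014, 0, 0, 0, 0], [0, 0.018, 0, 0, 0, 0], [0, 0.022, 0, 0, 0, 0], [0, 0.026, 0, 0, 0, 0], [0, 0.03, 0, 0, 0, 0], [0, 0.034, 0, 0, 0, 0], [0, 0.038, 0, 0, 0, 0]],
  ],
)

```text
clock: 18.1
ee_pos: [0.5939, 0.0595, 0.0896]
ee_rot: [1.296, 1.15, -1.296]
wrist_force: [-0.9, -0.8, -0.4]
gripper_width: 0.0464
```

```bash
python3 - <<'E'
from sil import *
im=manip.get_image('wrist'); s=manip.read_state(); print('tcp rack',rk(s['ee_pos']),s['ee_pos'],s['wrist_force'],s['gripper_width'])
cv2.imwrite('pics/c11.png',cv2.resize(im['color'][100:300,220:440,::-1],None,fx=2.5,fy=2.5))
E
```

```text
tcp rack [ 35.0014519  -45.48433755] [0.59458235 0.05942128 0.08969375] [ 0.79224249  0.06473715 -0.73292369] 0.04605736235294315
```

I've now viewed 12 pictures, the limit, so I finish by force and pixel measurements.

Call:
step_arm(
  moves=[
    [[0, 0.002, 0, 0, 0, 0], [0, 0.004, 0, 0, 0, 0], [0, 0.0055, 0, 0, 0, 0], [0, 0.007, 0, 0, 0, 0], [0, 0.007, 0, 0, 0, 0]],
  ],
)

```text
clock: 18.77
ee_pos: [0.6, 0.0587, 0.0892]
ee_rot: [1.295, 1.152, -1.298]
wrist_force: [-3.9, 0.8, 1.5]
gripper_width: 0.046
```

Call:
step_arm(
  moves=[
    [[0, 0.001, 0, 0, 0, 0], [0, 0.0015, 0, 0, 0, 0], [0, 0.002, 0, 0, 0, 0], [0, 0.002, 0, 0, 0, 0]],
  ],
)

```text
clock: 19.27
ee_pos: [0.6003, 0.0586, 0.0889]
ee_rot: [1.293, 1.154, -1.3]
wrist_force: [-6.4, 0.4, 1.4]
gripper_width: 0.0462
```

Call:
step_arm(
  moves=[
    [[0, 0.0005, 0, 0, 0, 0], [0, 0.001, 0, 0, 0, 0], [0, 0.0015, 0, 0, 0, 0], [0, 0.0015, 0, 0, 0, 0]],
  ],
)

```text
clock: 19.77
ee_pos: [0.6004, 0.0585, 0.0886]
ee_rot: [1.292, 1.156, -1.302]
wrist_force: [-7.2, 0.3, 2.2]
gripper_width: 0.0457
```

```bash
cat > gap.py <<'E'
from sil import *
im=manip.get_image('wrist'); s=manip.read_state(); print('tcp rack',rk(s['ee_pos']),s['wrist_force'],s['gripper_width'])
h=cv2.cvtColor(im['color'],cv2.COLOR_RGB2HSV)
for c in (300,310,326,342,352):
    col=h[120:300,c].astype(int); k=''.join('L' if 115<=a<=160 and b>45 else ('g' if b<45 else '.') for a,b,_ in col)
    import itertools; r=120; o=[]
    for ch,g in itertools.groupby(k):
        n=len(list(g)); 
        if n>1:o.append(f'{ch}{r}-{r+n-1}')
        r+=n
    print(c,o)
for x in(43,49,55,61,67): print(x,'rim top',np.round(proj(im,w(P0,(x,-45,124))),1),'bottom',np.round(proj(im,w(P0,(x,-45,78))),1))
print('flange top',proj(im,w(P0,(67,-45,122))))
E
python3 gap.py
```

```text
tcp rack [ 40.92498889 -45.66407215] [-6.8260562   1.6868901   1.28606303] 0.04610950168024797
300 ['.120-231', 'L233-277', '.278-299']
310 ['.120-231', 'g232-236', 'L237-281', '.282-299']
326 ['.120-231', 'g232-238', 'L239-285', 'g286-299']
342 ['.120-231', 'g232-235', 'L236-283', '.284-299']
352 ['.120-231', 'L232-280', '.281-299']
43 rim top [325.7 281.2] bottom [325.8 241.5]
49 rim top [325.8 271. ] bottom [325.9 233.2]
55 rim top [325.8 260.5] bottom [325.9 224.8]
61 rim top [325.9 249.8] bottom [326.  216.3]
67 rim top [326.  238.7] bottom [326.  207.5]
flange top [325.98314257 236.96718928]
```

The mate's rim starts at row 239 (flange face predicted at 238.7) and the purple is continuous, so both are pressed on the flange. I'll back off the push slightly, lower onto the rod and release.

Call:
step_arm(
  moves=[
    [[0.0015, 0, 0, 0, 0, 0], [0.0015, 0, 0, 0, 0, 0]],
  ],
)

```text
clock: 20.08
ee_pos: [0.6006, 0.0585, 0.0876]
ee_rot: [1.292, 1.156, -1.302]
wrist_force: [-5.5, 0.5, 4.6]
gripper_width: 0.0458
```

Call:
step_arm(
  moves=[
    [[0, 0, 0, 0, 0, 0], [0, 0, 0, 0, 0, 0], [0, 0, 0, 0, 0, 0], [0, 0, 0, 0, 0, 0]],
  ],
  jaw=0.7,
)

```text
clock: 20.58
ee_pos: [0.6009, 0.0584, 0.0876]
ee_rot: [1.292, 1.156, -1.302]
wrist_force: [-0.5, -0.2, -0.2]
gripper_width: 0.0612
```

```bash
python3 gap.py; python3 -c "
from h import *
print(manip.read_state()['ee_rot'],manip.read_state()['ee_pos'])"
```

```text
tcp rack [ 41.27128435 -45.64347844] [-0.72007236 -0.70517295 -0.53757677] 0.061546782783921686
300 ['.120-233', 'L235-278', '.279-299']
310 ['.120-233', 'g234-238', 'L239-282', '.283-299']
326 ['.120-233', 'g234-239', 'L240-285', 'g286-299']
342 ['.120-233', 'g234-237', 'L238-283', '.284-299']
352 ['.120-233', 'L234-280', '.281-299']
43 rim top [325.8 283.1] bottom [325.9 242.8]
49 rim top [325.8 272.9] bottom [325.9 234.6]
55 rim top [325.9 262.3] bottom [326.  226.1]
61 rim top [326.  251.5] bottom [326.  217.5]
67 rim top [326.  240.4] bottom [326.1 208.7]
flange top [326.04372388 238.65171622]
[ 1.29210459  1.15567997 -1.30165875] [0.6007839 0.0584848 0.0875791]
```

Released. The last pixel rows leave up to about 1.4 mm of possible slack, so I'll rise, back off, straddle the rod with the jaws part closed and give a gentle symmetric nudge.

Call:
step_arm(
  moves=[
    [[-0.03, 0, 0, 0, 0, 0], [-0.06, 0, 0, 0, 0, 0], [-0.06, -0.015, 0, 0, 0, 0], [-0.06, -0.032, 0, 0, 0, 0], [-0.06, -0.032, 0, 0, 0, 0]],
  ],
)

```text
clock: 21.25
ee_pos: [0.5661, 0.0626, 0.1464]
ee_rot: [1.29, 1.159, -1.305]
wrist_force: [-0.4, -0.2, 0.2]
gripper_width: 0.0616
```

```bash
cat > see.py <<'E'
from sil import *
im=manip.get_image('wrist'); s=manip.read_state(); print('tcp rack',rk(s['ee_pos']),s['ee_pos'])
for x in(43,55,67): print(x,'rim top',np.round(proj(im,w(P0,(x,-45,124))),1))
u,v=proj(im,w(P0,(55,-45,124))); u,v=int(u),int(v)
h=cv2.cvtColor(im['color'],cv2.COLOR_RGB2HSV)
for c in(u-12,u,u+12):
    print(c,v-25,[f'{a}/{b}/{k}' for a,b,k in h[v-25:v+26,c]])
E
python3 see.py
```

```text
tcp rack [  7.78628621 -45.83723092] [0.56753402 0.06245066 0.14672452]
43 rim top [325.8 186.6]
55 rim top [325.9 168.9]
67 rim top [326.1 150.4]
313 143 ['15/13/80', '20/18/86', '0/9/85', '0/12/85', '30/6/85', '18/15/85', '150/10/79', '139/50/81', '138/79/87', '136/78/98', '135/86/116', '137/87/112', '136/85/111', '135/81/113', '135/83/108', '137/93/110', '137/83/113', '134/82/112', '135/82/115', '135/84/109', '136/83/111', '135/81/113', '135/83/114', '136/82/112', '135/88/107', '134/74/104', '137/81/101', '135/84/103', '135/84/112', '137/94/109', '133/80/111', '135/80/111', '135/82/112', '135/76/110', '135/84/112', '135/83/113', '135/81/110', '137/87/112', '135/87/108', '137/88/110', '136/80/111', '134/81/107', '137/80/108', '149/66/100', '7/97/129', '13/146/148', '14/151/149', '13/143/153', '14/153/152', '13/147/153', '13/145/153']
325 143 ['30/5/113', '68/9/110', '0/0/91', '20/9/84', '30/6/86', '20/9/84', '53/12/85', '0/18/69', '173/33/61', '142/65/74', '138/83/102', '136/82/118', '135/90/122', '135/89/118', '136/84/115', '134/89/115', '136/79/116', '133/83/113', '134/89/114', '
[... 438 characters left out ...]
37 143 ['30/9/120', '50/6/118', '30/3/94', '170/9/81', '20/9/82', '23/13/79', '165/6/79', '138/47/82', '136/77/83', '138/81/85', '136/75/95', '135/74/114', '133/82/118', '135/89/117', '132/86/115', '136/83/114', '135/82/115', '137/84/115', '134/83/113', '135/87/111', '135/92/114', '134/82/112', '136/81/113', '137/87/112', '135/85/111', '136/83/110', '136/83/108', '134/81/104', '137/73/98', '138/81/107', '136/84/115', '135/86/116', '135/83/114', '137/87/112', '133/84/118', '136/83/113', '135/85/114', '135/83/110', '135/80/111', '134/83/114', '132/78/111', '135/85/111', '136/83/111', '136/90/110', '137/81/104', '163/71/108', '12/129/146', '13/145/151', '14/149/149', '14/144/145', '13/145/149']
```

The two rings span rows 152–187 (36 rows, against 36.2 predicted for 24 mm) with only a faint seam at 170. They are snug, so I'll finish with a light nudge to check them against the flange.

Call:
step_arm(
  moves=[
    [[0, 0, 0.0005, 0, 0, 0], [0, 0, 0.0005, 0, 0, 0], [0, 0, 0.0005, 0, 0, 0], [0, 0, 0.0005, 0, 0, 0], [0.025, 0, 0.0005, 0, 0, 0], [0.05, 0, 0.0005, 0, 0, 0], [0.053, 0, 0.0005, 0, 0, 0], [0.053, 0, 0.0005, 0, 0, 0]],
  ],
  jaw=0.25,
)

```text
clock: 22.3
ee_pos: [0.5672, 0.0619, 0.094]
ee_rot: [1.291, 1.157, -1.303]
wrist_force: [0.2, -0.5, 1.0]
gripper_width: 0.0218
```

Call:
step_arm(
  moves=[
    [[0, 0.006, 0, 0, 0, 0], [0, 0.012, 0, 0, 0, 0], [0, 0.018, 0, 0, 0, 0], [0, 0.021, 0, 0, 0, 0], [0, 0.023, 0, 0, 0, 0], [0, 0.023, 0, 0, 0, 0]],
  ],
)

```text
clock: 23.05
ee_pos: [0.59, 0.0592, 0.0937]
ee_rot: [1.291, 1.158, -1.304]
wrist_force: [0.8, 0.6, 0.5]
gripper_width: 0.0221
```

Call:
step_arm(
  moves=[
    [[0, 0.001, 0, 0, 0, 0], [0, 0.002, 0, 0, 0, 0], [0, 0.002, 0, 0, 0, 0]],
  ],
)

```text
clock: 23.42
ee_pos: [0.59, 0.0592, 0.0935]
ee_rot: [1.289, 1.16, -1.306]
wrist_force: [-5.5, 1.0, 4.5]
gripper_width: 0.0223
```

Firm contact with no movement at 5.5 N, so the rings sit on the flange. I'll back off, rise clear and check.

Call:
step_arm(
  moves=[
    [[0, -0.01, 0, 0, 0, 0], [0, -0.02, 0, 0, 0, 0], [-0.05, -0.02, 0, 0, 0, 0], [-0.1, -0.025, 0, 0, 0, 0], [-0.12, -0.03, 0, 0, 0, 0], [-0.12, -0.03, 0, 0, 0, 0], [-0.12, -0.03, 0, 0, 0, 0]],
  ],
)

```text
clock: 24.3
ee_pos: [0.5611, 0.0627, 0.2128]
ee_rot: [1.288, 1.161, -1.307]
wrist_force: [-1.2, -0.2, 0.2]
gripper_width: 0.0217
```

```bash
python3 - <<'E'
from sil import *
im=manip.get_image('wrist'); s=manip.read_state(); print('tcp rack',rk(s['ee_pos']),s['ee_pos'],s['wrist_force'])
for x in(43,55,67): print(x,'rim top',np.round(proj(im,w(P0,(x,-45,124))),1))
u,v=map(int,proj(im,w(P0,(55,-45,124))))
h=cv2.cvtColor(im['color'],cv2.COLOR_RGB2HSV)
for c in(u-12,u,u+12): k=np.where((h[v-30:v+31,c,0]>120)&(h[v-30:v+31,c,0]<155)&(h[v-30:v+31,c,1]>45))[0]+v-30; print(c,k.min(),k.max(),len(k), h[k.min()-4:k.min(),c,2])
for c,Z in(('scene',0),('side',0)):
    im=manip.get_image(c)
    for t,z in(('mate_ring',.101),('green_ring',.101),('teal_ring',.011),('painted_tile',0),('right_stop',.105)): print(c,t,[(round(r['p'],2),np.round(onz(im,r['uv'],z)[:2],3).tolist()) for r in manip.place_of(c,t)[:2]])
E
```

```text
tcp rack [  1.20131652 -46.38884992] [0.56093151 0.06272103 0.21246646] [-0.00645587  0.51608669 -0.22177398]
43 rim top [325.4 160.9]
55 rim top [325.5 147.2]
67 rim top [325.5 133. ]
313 134 160 27 [143 145 133 106]
325 134 161 28 [95 95 90 92]
337 134 160 27 [86 88 82 84]
scene mate_ring [(0.4, [0.617, 0.049])]
scene green_ring [(0.67, [0.62, 0.149]), (0.39, [0.797, -0.229])]
scene teal_ring [(0.64, [0.567, -0.262])]
scene painted_tile [(0.68, [0.49, -0.378])]
scene right_stop [(0.71, [0.627, 0.051])]
side mate_ring [(0.5, [0.613, 0.064]), (0.2, [0.637, 0.145])]
side green_ring [(0.45, [0.618, 0.147])]
side teal_ring [(0.91, [0.573, -0.253])]
side painted_tile [(0.9, [0.494, -0.375]), (0.34, [0.65, 0.26])]
side right_stop [(0.92, [0.626, 0.062])]
```

Rows 134–161 match the prediction of 133.0–160.9 for two rings tight on the flange. The green and teal rings have not moved, and the robot is clear.

```bash
python3 -c "
from bench import manip
print(manip.sign_off())"
```

```text
the job is handed in; nothing more can be done
None
```

The loose lavender ring now hangs on the right arm behind the other lavender ring, and both sit against the flange. I handed the job in at about 25 s of the 54 s allowed. The sign-off gives no verdict.

**What I did:** I lowered the ring over the upturned end and let it slip down to the front run. I then regripped it across its diameter, slid it along the rod and turned it round the bend. Readings at each stop stayed around 1 N. I moved the grip back 5.5 mm so the pads would not touch the other ring, pushed both rings to the flange, let go and backed off.

**Last checks:**
- **Snug fit:** in the final wrist picture the two rings cover pixel rows 134–161. The prediction for two touching rings on the flange was 133–161.
- **Pushed home:** a light 5.5 N push against the new ring, after release, moved nothing.
- **Other things:** the green and teal rings were found within about 1 cm of their starting positions, which is within the networks' scatter. The tile's final position was read but had no start reading to compare with. I did not re-measure the brush, jars and bowl, but the arm never went near them.

**What disagreed:** the rings met the flange about 3 mm earlier than my count of the travel predicted. Right after release, the wrist picture also left about 1.4 mm of possible slack. The two later pictures and the push did not show it. I had used all 12 picture views by then, so these last checks are from measured pixels and forces, not from looking.

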